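# Weigh a valve on a beam scale

### The job

Weigh the brass service valve on the beam scale: lay it gently in the hanging pan and let go, then push the poise along the beam by its black pin until the beam balances and stays level, pointer inside the green band, with nothing touching the scale but the valve. The pivot is delicate: push the poise lightly, do not pinch it and never press hard on the scale, and leave the other brass fittings where they are.

Things in the scene. Friction and masses are not known exactly. Their poses are not given: they have to be found in the camera images.
- service_valve: brass valve, 47x73x22 mm, loose, flat, 140 to 280 g (unknown). Origin: centre of underside. Block x 2..24, y -8..24, z 0..22 mm; 16 mm tube from block to y -36 at x 12, z 11; 12 mm stem to x -24 at y 8, z 11; cap on block to y 36. Can be gripped across x (22 mm) at x 13, y -11, beside the stem. Centre of mass near x 9, y 4.
- scale: beam scale, fixed to the bench: grey foot, two pivot cheeks, beam, pan, poise. Origin: on the bench under the pivot. The beam (bar 12 mm wide, 16 high) runs along the scale's y: pan at y +110 mm, poise at y -30 to -175. Cheeks reach z 140 mm, 36 mm along y, 54 mm across. White index plate at y -227 to -249 on the +x side, top at z 172.
- pivot (a point): centre of the beam at its pivot, 130 mm above the bench. The beam turns about the scale's x axis here.
- pointer (a point): tip of the red pointer on the beam, 251 mm from the pivot beyond the poise; it stands before the white plate, whose green band is +-0.03 rad of beam tilt (13.5 mm high), centred at 130 mm above the bench.
- beam (a joint): beam tilt, rad: 0 level, positive = poise end down, pan up; stops at +-0.1. Springy, damped, settles in about 1.5 s. Near balance 1 mm of poise travel outward adds about 0.0125 rad, so stop to stop is some 16 mm of travel; farther off the beam lies on a stop. Touching the pin tips the beam: the tilt is true only when nothing but the valve touches the scale.
- poise (a joint): poise travel along the beam away from the pivot, m: 0 (30 mm from the pivot) to 0.145 (175 mm); at the start near 0. Drags with about 1 N, stays where it is left. Balance lies between 0.045 and 0.126 according to the valve's weight: 200 g x (travel + 30 mm) = valve weight x 110 mm.
- pin_top (a point): top of the poise's upright black pin, 14 mm diameter, standing 45 mm above the brass block (34x34 mm, 42 high) that slides on the beam; 61 mm above the beam's centre line, leaning with the beam. Push the pin sideways along the beam, e.g. with the fingers open 34 mm, loosely either side of it.
- pan_floor (a point): centre of the inner floor of the steel pan, a round dish, 100 mm across inside, rim 9 mm high, hung 45 mm below its trunnions; it swings about the scale's x. Two straps 14 mm wide rise at x +-60 mm to the beam's fork, 124 mm wide inside and open above. Empty, it starts raised: pressed with 0.4 to 1.1 N it yields 22 mm, then meets a stop.
- brass_tee: brass tee, 42 x 60 x 19 mm, bystander. Origin: centre of its underside.
- brass_union: brass union, 25 x 51 x 22 mm, bystander. Origin: centre of its underside.
- flare_nut: brass flare nut, 22 x 25 x 22 mm, bystander. Origin: centre of its underside.

How it is judged:
By the outcome, as a careful person would: the job done as asked, in the order asked, and still so for the second after the job is handed in, with the robot touching nothing.
It also fails if it takes over 64 s, if anything falls off the work surface, if the arm or the gripper's body presses on something with over 40 N, if the wrist force passes 120 N, or if a joint passes its speed limit or range.

### The arm

A 6-joint arm with a two-finger parallel gripper is mounted at the origin on a cart in front of the work surface, level with it; the furniture and walls round the work are solid. World frame = base frame: x ahead of the robot, y to its left, z up, the work surface at z = 0. Lengths are in m, angles in rad, forces in N, time in s.
With the tool pointing down it reaches from about 0.35 to 0.85 m from the base axis. Payload 8.1 kg.
Tool frame: the origin (TCP) lies on the centre line of the jaws, within the pads' length; the fingertips stand 22 mm ahead of it and the grasp point (between the pads) lies 3 mm ahead of it; z points along the fingers, y is the line along which they close (so a half turn about z gives the same grasp; the last joint's range is limited). The gripper opens to 93 mm and grips with 3 to 60 N. Pads are 15 mm wide; open, the fingers measure 128 mm over their backs; the gripper's body (75 mm by 188 mm) begins 65 mm behind the grasp point.
Start: joints at [-1.246, 0.13, 1.488, -0, 1.523, -0.085], TCP at [0.239, -0.55, 0.241] pointing down, gripper open.
Joint ranges: [-2.96, 2.96], [-0.89, 2.26], [0.02, 2.5], [-1.34, 4.48], [0, 2.73], [-2.66, 2.66]. Speed limits (rad/s): [2.39, 2.39, 2.79, 3.14, 3.14, 3.14].

### API

Orientations are given as a rotation vector (axis times angle).
In Python, from plant import robot gives the robot as it stands.
- The arm moves only by the tool step_hand, called after ">>>" as name(argument=value, ...) on one line, values as JSON. Schema: {"type":"object","properties":{"plan":{"type":"array","items":{"type":"array","items":{"type":"array","items":{"type":"number"},"minItems":5,"maxItems":5},"minItems":1,"maxItems":20},"minItems":1,"maxItems":1},"grip_force":{"type":"number"},"only":{"type":"string"},"quiet":{"type":"boolean"},"lines":{"type":"string"}},"required":["plan"],"additionalProperties":false}. plan is a list that holds a single list of rows (three levels of brackets), with 1 to 20 rows, each of 5 numbers: the finger opening in m, then dx, dy, dz in shares of the most that a row can go, 1 being 50 mm, then a turn about the tool's z in units of 0.25 rad; each row shifts and turns the commanded pose from where the row before left it, along the tool's axes as they then stand; what a row does not reach is not made up. A row lasts 1/10 s, in which the tool goes at most 0.05 m and 0.15 rad, less where a joint would pass 70% of its speed; a pose out of reach is approached as far as the arm can. The fingers move at their own pace and stop on an object; grip_force is the grip in N (left out, the last holds). Time passes only in rows, so rows that do not move let the fingers close. The tool returns the time, the measured TCP pose, the force, the opening and the grip force at its end. only (a regular expression) keeps the lines of the reply that match it, lines (a string "A,B") keeps lines A to B, and quiet returns only ok. Input that does not fit is refused with a message, and nothing moves.
- robot.read_state(): the state, without advancing time (a new reading comes with each control period).
- robot.read_camera(name): name is "scene" or "top" or "wrist"; returns a dict with "image" (420x560x3 uint8, red, green, blue), "fx", "fy", "cx", "cy" (pixels), "dist" ([k1, k2, p1, p2, k3] as OpenCV has them; the pictures are not rectified), "R" (3x3) and "t" (3): a world point X has camera coordinates R X + t. Camera axes: x right, y down, z forward; pixel columns grow to the right and rows downward; lengths in m; the calibration is good to about 2 mm. A picture is of the moment at which its call begins. There is no depth.
- robot.close_job(): hands the job in; it is judged then, once.
The state is a dict: "t": time; "q": joint angles; "dq": joint speeds; "joint_torque": joint torques, N m; "tool_pos": TCP position; "orientation": TCP orientation; "force": force on the tool from outside, world axes, zero at the start; "wrist_torque": the same for the moment, N m; "opening": finger opening in m; "gripper_force": force on a finger pad.
Only numpy, scipy, OpenCV 4.12 (cv2) and the standard library are available. Lean on these libraries where they do the work, as an engineer would, in place of code of your own. Each camera call takes 0.05 s, during which the arm holds its last target. There are 200 camera calls.

## Working session

There is one attempt and no reset: what is moved stays moved. The work goes in short steps, Python scripts to look and compute and a tool call to move; the robot and the scene stay as the last step left them, time stands still between calls to the robot, and variables do not carry over. Pictures are saved under pics/ and viewed, at most 10 in all, crops included, and the job is handed in when it is done.

```bash
ls; mkdir -p pics; python3 - <<'E'
from plant import robot
import cv2
for n in ("top","scene"):
    c=robot.read_camera(n); cv2.imwrite(f"pics/{n}0.png",c["image"][:,:,::-1])
    print(n,c["fx"],c["fy"],c["cx"],c["cy"],c["dist"],c["R"],c["t"])
print(robot.read_state())
E
```

```text
pics
plant.py
top 471.29062928238244 471.29062928238244 271.71683107562876 210.67559770699188 [0.03417398 0.         0.         0.         0.        ] [[ 3.22136147e-03 -9.99800361e-01 -1.97195526e-02]
 [-9.85498794e-01  1.71446278e-04 -1.69682343e-01]
 [ 1.69651849e-01  1.99802035e-02 -9.85301498e-01]] [0.0450041  0.61568013 1.23899985]
scene 451.5332251432778 451.5332251432778 281.5072647217448 206.7014239753157 [0.00910107 0.         0.         0.         0.        ] [[-0.89216294 -0.45165172 -0.00748464]
 [-0.30640718  0.61726496 -0.72463688]
 [ 0.3319035  -0.64420082 -0.68909025]] [0.53031448 0.25042274 0.91767592]
{'t': 0.1, 'q': array([-1.24642410e+00,  1.31091067e-01,  1.48913906e+00,  1.69041810e-05,
        1.52303656e+00, -8.54001677e-02]), 'dq': array([-0.00019407, -0.00103957, -0.0030614 ,  0.00148889, -0.00076171,
        0.00036641]), 'joint_torque': array([ 1.16565785e-03, -5.61342466e+01, -4.93094802e+01,  7.70305283e-02,
        2.91944639e-02, -4.06991160e-05]), 'tool_pos': array([ 0.23891371, -0.54986194,  0.2397063 ]), 'orientation': array([-3.07425450e+00, -6.38835217e-01,  2.86964846e-04]), 'force': array([-0.17275455, -0.47841958,  0.28440183]), 'wrist_torque': array([-0.03561538,  0.03089082,  0.05473326]), 'gripper_force': 0.0, 'opening': 0.09282628456768928}
```
View pics/top0.png

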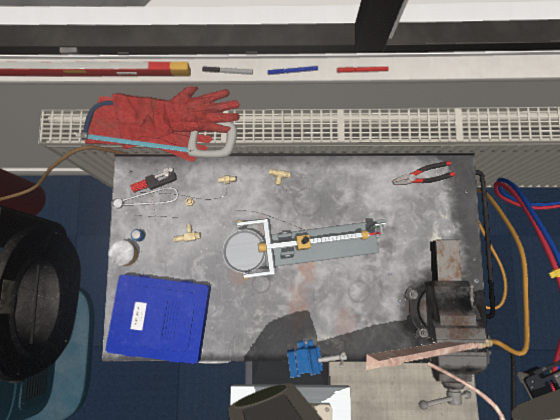

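View pics/scene0.png

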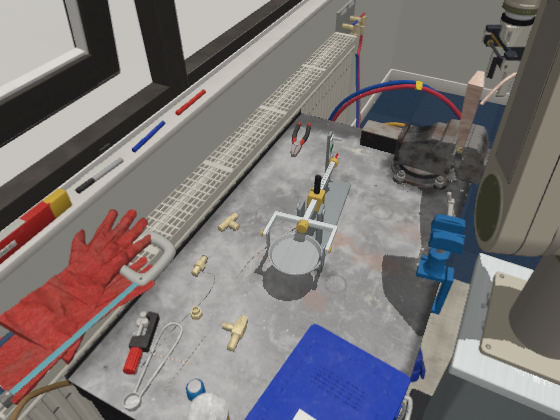

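The top view shows the valve at about (187,237), tee (280,177), union (228,180) and nut (190,201). The pan is at (245,250), the poise at (303,241) and the pointer end near (378,230).

```bash
cat > h.py <<'E'
import numpy as np, cv2
from plant import robot
def K(c): return np.array([[c["fx"],0,c["cx"]],[0,c["fy"],c["cy"]],[0,0,1]])
def ray(c,p):
    u=cv2.undistortPoints(np.array([[p]],float),K(c),np.array(c["dist"]))[0,0]
    R=np.array(c["R"]);return -R.T@np.array(c["t"]),R.T@np.array([u[0],u[1],1])
def plane(c,p,z):
    o,d=ray(c,p);return o+d*(z-o[2])/d[2]
def tri(c1,p1,c2,p2):
    A=np.zeros((3,3));b=np.zeros(3)
    for c,p in((c1,p1),(c2,p2)):
        o,d=ray(c,p);d=d/np.linalg.norm(d);M=np.eye(3)-np.outer(d,d);A+=M;b+=M@o
    return np.linalg.solve(A,b)
def proj(c,X):
    return cv2.projectPoints(np.array([X],float),cv2.Rodrigues(np.array(c["R"]))[0],np.array(c["t"]),K(c),np.array(c["dist"]))[0][0,0]
def crop(im,x0,y0,w,h,s): return cv2.resize(im[y0:y0+h,x0:x0+w,::-1],None,fx=s,fy=s,interpolation=cv2.INTER_CUBIC)
E
python3 - <<'E'
from h import *
c=robot.read_camera("top");s=robot.read_camera("scene")
a=crop(c["image"],165,160,235,125,3.4);a=a[:,:800]
cv2.imwrite("pics/a.png",a)
b=np.hstack([crop(s["image"],210,130,150,170,3.5)[:595],crop(s["image"],185,295,77,170,3.5)[:595]] if 0 else [crop(s["image"],210,130,150,170,3.5)])
cv2.imwrite("pics/b.png",b)
hsv=cv2.cvtColor(c["image"],cv2.COLOR_RGB2HSV)
m=cv2.inRange(hsv,(15,70,90),(35,255,255))
n,l,st,ce=cv2.connectedComponentsWithStats(m)
for i in range(1,n):
    if st[i,4]>12 and 160<ce[i][1]<290: print(st[i],ce[i],plane(c,ce[i],.011))
E
```

```text
[  0 146  98  54 267] [ 47.64419476 171.65543071] [0.73691924 0.69218424 0.011     ]
[270 170  20  15 140] [279.10714286 175.05      ] [0.7265278  0.02593736 0.011     ]
[219 176  17   7  76] [227.09210526 178.92105263] [0.71533849 0.17517983 0.011     ]
[186 198   8   8  46] [189.10869565 201.36956522] [0.64979593 0.28227137 0.011     ]
[478 221   7  15  39] [481.30769231 228.30769231] [ 0.57317484 -0.53425382  0.011     ]
[174 225  26  16 149] [187.86577181 235.11409396] [0.55311924 0.28256097 0.011     ]
[360 230   8   9  53] [364.30188679 234.18867925] [ 0.55616425 -0.21207733  0.011     ]
[295 235  16  15 160] [302.43125 242.15625] [ 0.53353926 -0.03936451  0.011     ]
[258 242   9  10  71] [262.08450704 246.92957746] [0.52001354 0.07340561 0.011     ]
[490 244  18  65 218] [500.49541284 277.31651376] [ 0.43906613 -0.57534152  0.011     ]
[127 249  11  17  46] [133.80434783 257.32608696] [0.49076254 0.43148681 0.011     ]
[549 268  11  11  78] [554.52564103 273.30769231] [ 0.45088685 -0.71855018  0.011     ]
```

View pics/a.png

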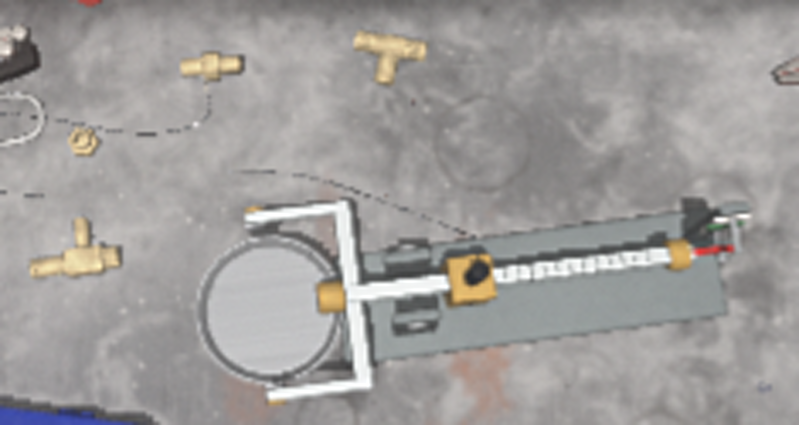

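View pics/b.png

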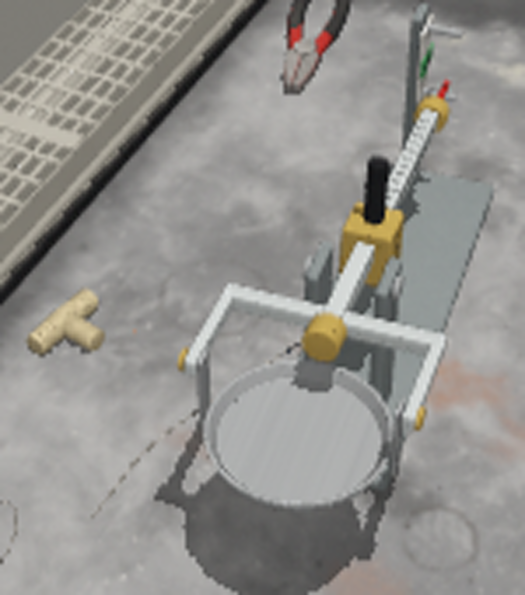

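The crops show the pin top at top-px (305.6,238.8) / scene-px (318,175.7). The trunnion knobs are at top (238.5,222),(246,277) and scene (262,232),(330,249). The pointer tip is at top (380,233.5) / scene (337.7,154). In the valve, the stem points to world +x and the cap to −y.

```bash
python3 - <<'E'
from h import *
c=robot.read_camera("top");s=robot.read_camera("scene")
T=lambda x,y:(165+x/3.4-.35,160+y/3.4-.35)
S=lambda x,y:(210+x/3.5-.35,130+y/3.5-.35)
k=dict(pin=(T(480,268),S(378,160)),knobA=(T(251,213),S(183,358)),knobB=(T(276,397),S(419,418)),ptr=(T(733,250),S(447,85)),nose=(T(330,297),S(323,338)))
for n,(a,b) in k.items(): print(n,tri(c,a,s,b))
print("pan",plane(c,T(270,308),.1),plane(s,S(298,430),.1))
for n,p in dict(tube=T(33,268),cap=T(121,257),stem=T(81,219)).items(): print(n,plane(c,p,.011))
R=cv2.Rodrigues(np.array(robot.read_state()["orientation"]))[0]
print(R, R.T@(np.array([.56,.29,.28])-robot.read_state()["tool_pos"]))
E
```

```text
pin [ 0.52431546 -0.03983664  0.18477885]
knobA [0.57151614 0.12903216 0.14206889]
knobB [0.4332354  0.10809116 0.13867352]
ptr [ 0.54866522 -0.23696892  0.10210898]
nose [0.50906643 0.0696423  0.13278298]
pan [0.50296661 0.1167159  0.1       ] [0.50364988 0.11633786 0.1       ]
tube [0.54361724 0.32026436 0.011     ]
cap [0.55277804 0.24768456 0.011     ]
stem [0.58451915 0.28190812 0.011     ]
[[ 9.17195994e-01  3.98436289e-01 -1.79470723e-04]
 [ 3.98436325e-01 -9.17195826e-01  5.57962820e-04]
 [ 5.77028379e-05 -5.83268918e-04 -9.99999828e-01]] [ 0.6291516  -0.64272519 -0.03928277]
```

Careful with the scale: shifts go in shares of 50 mm and turns go in units of 0.25 rad. That gives: -0.034 m is -0.68, -0.033 m is -0.66.

>>> step_hand(plan=[[[0.06, 0.66, -0.66, -0.2, 0], [0.06, 0.66, -0.68, -0.2, 0], [0.06, 0.66, -0.68, -0.2, 0], [0.06, 0.66, -0.68, -0.18, 0], [0.06, 0.66, -0.68, 0, 0], [0.06, 0.66, -0.68, 0, 0], [0.06, 0.66, -0.68, 0, 0], [0.06, 0.66, -0.68, 0, 0], [0.06, 0.66, -0.68, 0, 0], [0.06, 0.66, -0.68, 0, 0], [0.06, 0.66, -0.68, 0, 0], [0.06, 0.66, -0.68, 0, 0], [0.06, 0.66, -0.68, 0, 0], [0.06, 0.66, -0.68, 0, 0], [0.06, 0.66, -0.68, 0, 0], [0.06, 0.66, -0.68, 0, 0], [0.06, 0.66, -0.68, 0, 0], [0.06, 0.66, -0.68, 0, 0], [0.06, 0.66, -0.68, 0, 0]]])

```text
t: 2.2
tool_pos: [0.5575, 0.2931, 0.2795]
orientation: [3.076, 0.64, 0.0]
force: [0.3, -0.7, 0.7]
opening: 0.0601
gripper_force: 0.0
```

>>> step_hand(plan=[[[0.06, 0, 0, 0, -0.572], [0.06, 0, 0, 0, -0.572], [0.06, 0, 0, 0, -0.572], [0.06, 0, 0, 0, -0.572], [0.06, 0, 0, 0, -0.572], [0.06, 0, 0, 0, -0.572], [0.06, 0, 0, 0, -0.572], [0.06, 0, 0, 0, -0.572], [0.06, 0, 0, 0, -0.572], [0.06, 0, 0, 0, 0]]])

```text
t: 3.2
tool_pos: [0.5571, 0.2911, 0.2795]
orientation: [-2.074, -2.359, 0.0]
force: [-0.0, -0.9, 0.3]
opening: 0.06
gripper_force: 0.0
```

```bash
python3 - <<'E'
from h import *
s=robot.read_state();R=cv2.Rodrigues(np.array(s["orientation"]))[0];print(s["tool_pos"],R,s["q"],s["force"])
c=robot.read_camera("wrist");cv2.imwrite("pics/w1.png",c["image"][:,:,::-1])
print(proj(c,[.560,.286,.022]),proj(c,[.5457,.2953,.022]))
E
```

```text
[0.55711549 0.29108866 0.27949575] [[-1.28100336e-01  9.91761189e-01 -2.17332976e-04]
 [ 9.91761211e-01  1.28100319e-01 -9.14832414e-05]
 [-6.28891048e-05 -2.27261449e-04 -9.99999972e-01]] [3.99935021e-01 1.95211611e-01 1.34606048e+00 3.56637546e-07
 1.60055636e+00 2.71481741e-01] [-0.02083376 -0.88090413  0.26613041]
[282.20648223 186.59735226] [270.92323511 177.1360459 ]
```

View pics/w1.png

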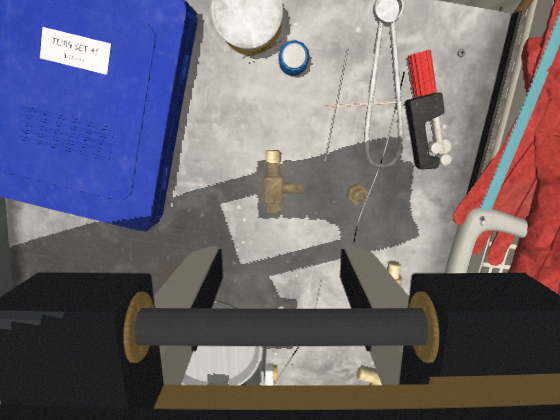

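The wrist view shows the valve upright. Its tube end is at (273,151), cap end (274,212) and stem end (303,188).

```bash
python3 - <<'E'
from h import *
c=robot.read_camera("wrist");im=c["image"]
hsv=cv2.cvtColor(im,cv2.COLOR_RGB2HSV);m=cv2.inRange(hsv,(14,70,40),(35,255,255));m[:140]=0;m[225:]=0;m[:,:250]=0;m[:,312:]=0
m=cv2.morphologyEx(m,cv2.MORPH_OPEN,np.ones((2,2)))
for r in range(146,220,3):
    x=np.where(m[r])[0]
    if len(x):print(r,x.min(),x.max(),end="; ")
s=robot.read_state();print(s["tool_pos"])
for p in ((273,150.5),(273.5,212.5),(303,187.5)): print(plane(c,p,.011))
E
```

```text
152 267 279; 155 267 279; 158 267 279; 161 268 280; 164 268 280; 167 268 279; 170 268 280; 173 268 280; 176 267 282; 179 266 282; 182 266 282; 185 265 304; 188 266 304; 191 266 304; 194 266 283; 197 266 283; 200 266 283; 203 266 282; 206 269 281; 209 269 281; 212 269 281; [0.55713994 0.29106627 0.27955121]
[0.54442288 0.32480942 0.011     ]
[0.55377009 0.25091034 0.011     ]
[0.58499634 0.28585696 0.011     ]
```

In the tool's units: 0.045 m is 0.9, -0.0096 m is -0.192.

>>> step_hand(plan=[[[0.045, 0.17, -0.192, 0.9, 0], [0.045, 0, 0, 0.9, 0], [0.045, 0, 0, 0.9, 0], [0.045, 0, 0, 0.7, 0], [0.045, 0, 0, 0.4, 0], [0.045, 0, 0, 0, 0]]])

```text
t: 3.9
tool_pos: [0.5437, 0.2971, 0.0852]
orientation: [-2.079, -2.351, 0.011]
force: [-0.3, -0.3, -0.2]
opening: 0.0455
gripper_force: 0.0
```

```bash
python3 - <<'E'
from h import *
c=robot.read_camera("wrist");cv2.imwrite("pics/w2.png",c["image"][:,:,::-1]);print(robot.read_state()["tool_pos"])
E
```

```text
[0.54530211 0.29774166 0.08798092]
```

View pics/w2.png

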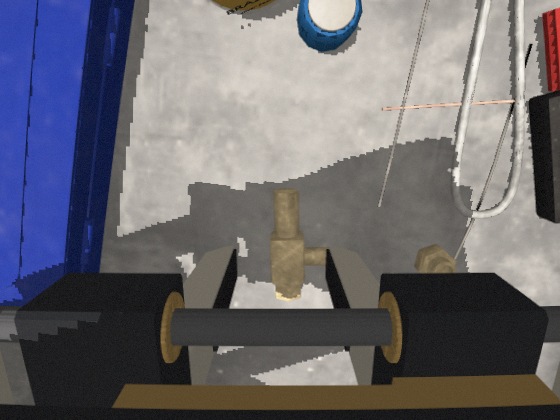

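The valve block spans cols 272–304, with its tube-side edge at row 232 and the tube end at row 189. The fingers' centre is at about col 282.

```bash
python3 - <<'E'
from h import *
c=robot.read_camera("wrist");s=robot.read_state();print(s["tool_pos"])
R=cv2.Rodrigues(np.array(s["orientation"]))[0]
for n,p,z in (("edgeL",(272,234),.022),("edgeR",(303.5,234),.022),("tubeend",(286,189.5),.013),("stemtip",(328,256),.011)):
    X=plane(c,p,z);print(n,X,R.T@(X-s["tool_pos"]))
E
```

```text
[0.54671091 0.29833938 0.09009294]
edgeL [0.54028026 0.29835128 0.022     ] [ 0.00080889 -0.00636857  0.06809397]
edgeR [0.55991805 0.30081874 0.022     ] [0.00083127 0.01342362 0.06809067]
tubeend [0.54570931 0.32589396 0.013     ] [0.02747016 0.00242318 0.07709149]
stemtip [0.57962303 0.28381213 0.011     ] [-0.01847911  0.03087836  0.0790885 ]
```

>>> step_hand(plan=[[[0.045, 0.04, 0.06, 0.2, 0], [0.045, 0, 0, 0.5, 0], [0.045, 0, 0, 0.4, 0], [0.045, 0, 0, 0.18, 0], [0.045, 0, 0, 0, 0], [0.015, 0, 0, 0, 0], [0.015, 0, 0, 0, 0], [0.015, 0, 0, 0, 0], [0.015, 0, 0, 0, 0]]], grip_force=25)

```text
t: 4.9
tool_pos: [0.5497, 0.3011, 0.0267]
orientation: [2.077, 2.357, 0.002]
force: [-2.2, 0.3, 4.8]
opening: 0.0208
gripper_force: 25.0
```

>>> step_hand(plan=[[[0.015, 0, 0, 0, 0], [0.015, 0, 0, -0.1, 0], [0.015, 0, 0, -0.4, 0], [0.015, 0, 0, -0.9, 0], [0.015, 0, 0, -0.9, 0], [0.015, 0, 0, -0.9, 0], [0.015, 0, 0, -0.6, 0], [0.015, 0, 0, 0, 0], [0.015, 0, 0, 0, 0], [0.015, 0, 0, 0, 0]]])

```text
t: 5.9
tool_pos: [0.5482, 0.3001, 0.213]
orientation: [-2.076, -2.356, 0.006]
force: [0.4, -0.0, -2.2]
opening: 0.0197
gripper_force: 39.7
```

```bash
python3 - <<'E'
from h import *
s=robot.read_state();print(s["tool_pos"],s["wrist_torque"])
c=robot.read_camera("wrist");cv2.imwrite("pics/w3.png",c["image"][:,:,::-1])
f=[]
for i in range(6):
    robot.read_camera("top");f.append(robot.read_state()["force"])
print(np.array(f))
E
```

```text
[0.54817576 0.30007903 0.21299255] [-0.01271838 -0.14561768 -0.02241139]
[[ 0.35523864 -0.89818661 -1.4976272 ]
 [-0.02407017 -0.27192739 -2.77992407]
 [ 0.35051837 -0.40403173 -1.81374538]
 [ 0.79167656  0.70341164 -1.62279124]
 [ 0.43472096  0.08773196 -3.01871871]
 [-0.71619493 -0.33293699 -1.32011317]]
```

View pics/w3.png

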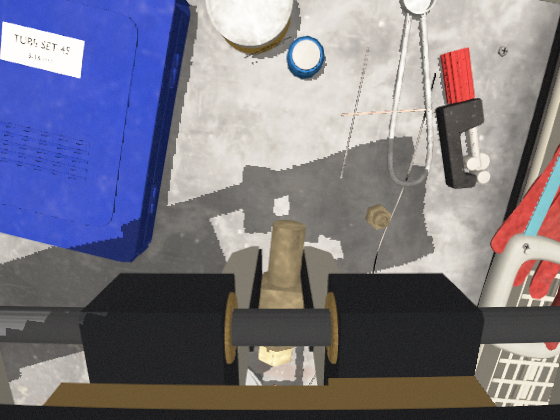

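The valve is held between the pads, tube forward. The weight reads about 2.0 N. Next, move over the pan.

In the tool's units: -0.035 m is -0.7, -0.025 m is -0.5.

>>> step_hand(plan=[[[0.015, -0.4, -0.182, 0, 0], [0.015, -0.7, -0.3, 0, 0], [0.015, -0.7, -0.3, 0, 0], [0.015, -0.7, -0.3, 0, 0], [0.015, -0.5, -0.24, 0, 0], [0.015, -0.274, -0.12, 0.2, 0], [0.015, 0, 0, 0.4, 0], [0.015, 0, 0, 0, 0], [0.015, 0, 0, 0, 0]]])

```text
t: 7.15
tool_pos: [0.4981, 0.1293, 0.1856]
orientation: [-2.077, -2.356, 0.001]
force: [-0.6, 1.3, -3.0]
opening: 0.0193
gripper_force: 39.7
```

```bash
python3 - <<'E'
from h import *
s=robot.read_state();print(s["tool_pos"],s["orientation"])
c=robot.read_camera("scene");t=robot.read_camera("top")
cv2.imwrite("pics/c1.png",np.hstack([crop(c["image"],225,140,130,175,3.4),crop(t["image"],200,190,105,175,3.4)])[:600])
E
```

```text
[0.49805258 0.12927461 0.18559012] [-2.07664205e+00 -2.35640982e+00  1.12385341e-03]
```

View pics/c1.png

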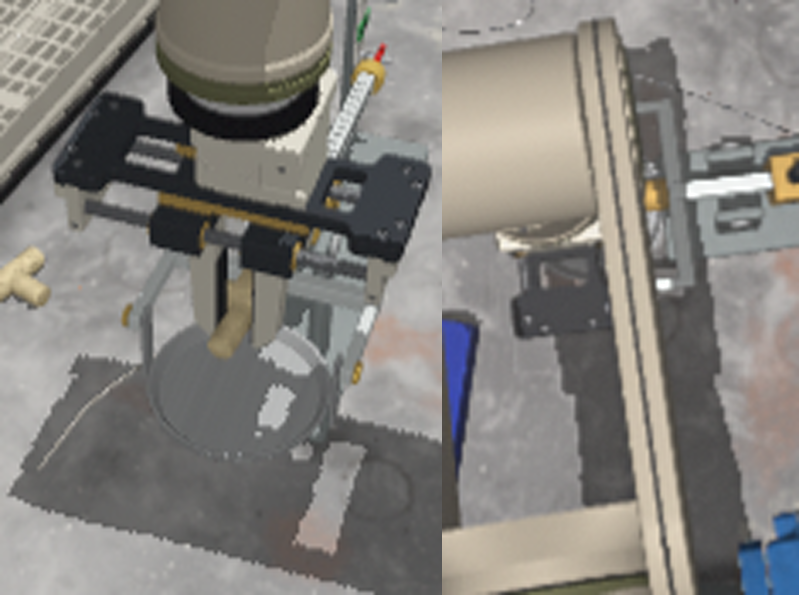

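The valve hangs centred over the pan, fingers inside the fork. Lowering slowly.

>>> step_hand(plan=[[[0.015, 0, 0, 0.4, 0], [0.015, 0, 0, 0.5, 0], [0.015, 0, 0, 0.2, 0], [0.015, 0, 0, 0.1, 0], [0.015, 0, 0, 0.1, 0], [0.015, 0, 0, 0.1, 0], [0.015, 0, 0, 0.08, 0], [0.015, 0, 0, 0, 0], [0.015, 0, 0, 0, 0]]])

```text
t: 8.15
tool_pos: [0.4984, 0.129, 0.1119]
orientation: [2.077, 2.357, -0.0]
force: [0.3, -0.8, -1.0]
opening: 0.0192
gripper_force: 39.0
```

>>> step_hand(plan=[[[0.015, 0, 0, 0.04, 0], [0.015, 0, 0, 0.04, 0], [0.015, 0, 0, 0, 0], [0.015, 0, 0, 0, 0]]])

```text
t: 8.55
tool_pos: [0.4983, 0.1292, 0.1076]
orientation: [-2.077, -2.357, 0.0]
force: [0.3, -0.1, -1.1]
opening: 0.0193
gripper_force: 39.0
```

```bash
python3 - <<'E'
from h import *
s=robot.read_state();print(s["tool_pos"],s["force"],s["wrist_torque"])
c=robot.read_camera("scene")
cv2.imwrite("pics/c2.png",crop(c["image"],225,140,130,150,4))
E
```

```text
[0.49833041 0.12919651 0.10761121] [ 0.34798529 -0.11273669 -1.08850163] [-0.02403547 -0.02849662 -0.03090231]
```

View pics/c2.png

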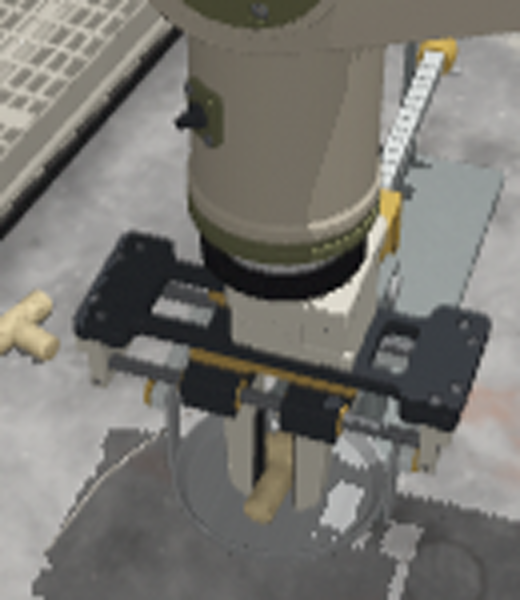

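The pan carries about half the weight, and the valve sits inside the rim. Continuing down to the lower stop.

>>> step_hand(plan=[[[0.015, 0, 0, 0.04, 0], [0.015, 0, 0, 0.04, 0], [0.015, 0, 0, 0, 0], [0.015, 0, 0, 0, 0]]])

```text
t: 9.0
tool_pos: [0.4982, 0.1292, 0.1035]
orientation: [-2.077, -2.357, 0.0]
force: [-0.2, -1.1, -1.6]
opening: 0.0197
gripper_force: 39.0
```

>>> step_hand(plan=[[[0.015, 0, 0, 0.03, 0], [0.015, 0, 0, 0, 0], [0.015, 0, 0, 0, 0]]])

```text
t: 9.3
tool_pos: [0.4983, 0.1292, 0.1021]
orientation: [-2.077, -2.357, 0.0]
force: [-0.3, 1.2, -0.7]
opening: 0.0192
gripper_force: 39.0
```

>>> step_hand(plan=[[[0.015, 0, 0, 0.02, 0], [0.015, 0, 0, 0, 0], [0.022, 0, 0, 0, 0], [0.024, 0, 0, 0, 0], [0.028, 0, 0, 0, 0], [0.034, 0, 0, 0, 0], [0.034, 0, 0, 0, 0]]], grip_force=5)

```text
t: 10.0
tool_pos: [0.4984, 0.1292, 0.1012]
orientation: [2.077, 2.357, 0.0]
force: [0.5, 0.4, 0.6]
opening: 0.0334
gripper_force: 0.0
```

>>> step_hand(plan=[[[0.034, 0, 0, -0.2, 0], [0.034, 0, 0, -0.4, 0], [0.034, 0, 0, -0.8, 0], [0.034, 0, 0, -0.9, 0], [0.034, 0, 0, -0.9, 0], [0.034, 0, 0, 0, 0]]])

```text
t: 10.6
tool_pos: [0.5018, 0.1298, 0.2701]
orientation: [2.072, 2.351, 0.016]
force: [0.6, 0.9, 0.5]
opening: 0.034
gripper_force: 0.0
```

```bash
python3 - <<'E'
from h import *
s=robot.read_state();print(s["tool_pos"],s["force"],s["q"])
c=robot.read_camera("scene");w=robot.read_camera("wrist")
cv2.imwrite("pics/c3.png",np.hstack([crop(c["image"],225,140,130,170,3.4)[:570],cv2.resize(w["image"][:,100:460,::-1],None,fx=.95,fy=1.376)[:570]]))
E
```

```text
[0.50175331 0.12977475 0.27012499] [0.55699626 0.86618202 0.46346847] [ 1.54130019e-01 -1.15553120e-01  1.68198941e+00  1.94538210e-05
  1.56215633e+00  2.80969489e-02]
```

View pics/c3.png

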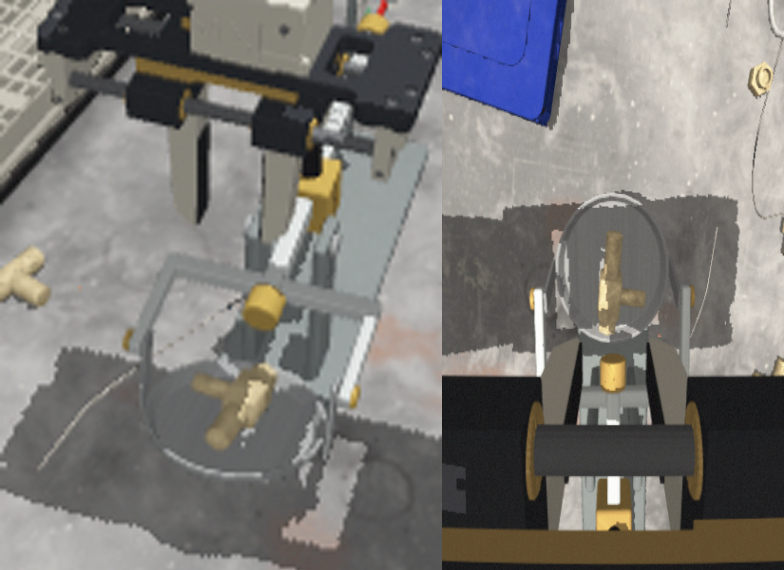

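The valve lies free in the pan, inside the rim, and the beam is now pan-down. From here I use numbers only: the red pointer at both stops gives a calibration for tilt.

```bash
cat >> h.py <<'E'
def red(im):
    w=im[130:190,320:352].astype(float);a=np.clip(w[...,0]-np.maximum(w[...,1],w[...,2])-40,0,None)
    y,x=np.mgrid[130:190,320:352];t=a.sum()
    return (round((a*x).sum()/t,2),round((a*y).sum()/t,2),int(t)) if t>0 else None
def green(im):
    w=im[130:190,320:352].astype(float);a=np.clip(w[...,1]-np.maximum(w[...,0],w[...,2])-25,0,None)
    y,x=np.mgrid[130:190,320:352];t=a.sum()
    return (round((a*x).sum()/t,2),round((a*y).sum()/t,2),int(t)) if t>0 else None
def dark(im,x0,x1,y0,y1,v=45):
    g=im[y0:y1,x0:x1].max(2);n,l,s,c=cv2.connectedComponentsWithStats((g<v).astype(np.uint8))
    return [(s[i]+np.array([x0,y0,0,0,0]),c[i]+[x0,y0]) for i in range(1,n) if s[i,4]>5]
E
python3 - <<'E'
from h import *
s0=cv2.imread("pics/scene0.png")[:,:,::-1];t0=cv2.imread("pics/top0.png")[:,:,::-1]
print("start",red(s0),green(s0));
for n,im,b in(("s0",s0,(305,330,165,205)),("t0",t0,(292,325,225,255))):
    print(n,dark(im,*b))
s=robot.read_camera("scene");t=robot.read_camera("top")
print("now",red(s["image"]),green(s["image"]))
for n,im,b in(("s",s["image"],(305,330,165,205)),("t",t["image"],(285,325,225,255))):
    print(n,dark(im,*b))
hsv=cv2.cvtColor(t["image"],cv2.COLOR_RGB2HSV);m=cv2.inRange(hsv,(15,110,90),(30,255,255))
n,l,st,ce=cv2.connectedComponentsWithStats(m[225:260,250:330])
for i in range(1,n):
    if st[i,4]>20: print(st[i],ce[i]+[250,225],plane(t,ce[i]+[250,225],.146))
# predicted projections for check
P=np.array([.5173,.008,.13]);u=np.array([.13,-.9915,0])
for tl in(.1,0,-.1):
    print(tl,proj(s,P+.251*(u*np.cos(tl)-np.array([0,0,np.sin(tl)]))))
E
```

```text
start (np.float64(336.2), np.float64(155.41), 722) (np.float64(330.99), np.float64(147.31), 139)
s0 [(array([314, 176,   7,  18,  96]), array([317.        , 184.33333333]))]
t0 []
now (np.float64(337.21), np.float64(141.25), 950) (np.float64(333.0), np.float64(142.56), 16)
s [(array([305, 165,  25,  13, 135]), array([317.0962963 , 170.39259259])), (array([305, 173,  14,  19, 142]), array([310.54225352, 182.6056338 ]))]
t []
[ 46   9  14  15 141] [302.71631206 241.58156028] [ 0.52090989 -0.03398295  0.146     ]
[ 8 18  8  9 59] [261.52542373 247.50847458] [0.50587019 0.06933048 0.146     ]
0.1 [337.77287611 152.45608405]
0 [338.65621592 144.33787717]
-0.1 [339.32392821 136.52497703]
```

In the tool's units: -0.04 m is -0.8, 0.0005 m is 0.01, 0.143 rad is 0.572.

>>> step_hand(plan=[[[0.034, -0.8, 0.01, 0, 0], [0.034, -0.8, 0.01, 0, 0], [0.034, -0.8, 0.01, 0, 0], [0.034, -0.8, 0.01, 0, 0], [0.034, 0, 0, 0, 0.572], [0.034, 0, 0, 0, 0.572], [0.034, 0, 0, 0, 0.572], [0.034, 0, 0, 0, 0.572], [0.034, 0, 0, 0, 0.572], [0.034, 0, 0, 0, 0.572], [0.034, 0, 0, 0, 0.572], [0.034, 0, 0, 0, 0.572], [0.034, 0, 0, 0, 0.572], [0.034, 0, 0, 0, 0.572], [0.034, 0, 0, 0, 0.572], [0.034, 0, 0, 0, 0]]])

```text
t: 12.4
tool_pos: [0.5195, -0.0291, 0.2591]
orientation: [-3.135, -0.191, 0.005]
force: [-0.2, 0.9, 0.6]
opening: 0.0341
gripper_force: 0.0
```

```bash
python3 - <<'E'
from h import *
s=robot.read_state();R=cv2.Rodrigues(np.array(s["orientation"]))[0];p=s["tool_pos"];print(p,R.round(3),s["q"])
c=robot.read_camera("scene");print(red(c["image"]))
w=robot.read_camera("wrist");im=w["image"]
print("pin proj",proj(w,[.5205,-.03,.185]),"ptr",proj(w,[.549,-.237,.155]))
hsv=cv2.cvtColor(im,cv2.COLOR_RGB2HSV)
for n,m in(("brass",cv2.inRange(hsv,(15,110,60),(30,255,255))),("red",cv2.inRange(hsv,(0,150,90),(6,255,255))),("green",cv2.inRange(hsv,(45,110,40),(80,255,255)))):
    k,l,st,ce=cv2.connectedComponentsWithStats(m)
    for i in range(1,k):
        if st[i,4]>25: print(n,st[i],ce[i],plane(w,ce[i],.146))
E
```

```text
[ 0.51946617 -0.02913111  0.25910652] [[ 0.993  0.121 -0.003]
 [ 0.121 -0.993  0.001]
 [-0.003 -0.001 -1.   ]] [-1.54568868e-01 -9.01906671e-02  1.67824061e+00 -2.77186710e-05
  1.55706678e+00  1.29483269e+00]
(np.float64(337.21), np.float64(141.24), 923)
pin proj [283.72283924 230.34109955] ptr [560.84213553 214.87794365]
brass [ 82 116  19   3  57] [ 91. 117.] [0.57468621 0.11602763 0.146     ]
brass [ 262  182   46   53 1740] [285.87126437 204.34137931] [ 0.52840199 -0.03086293  0.146     ]
brass [141 192  28  28 684] [154.81140351 205.69444444] [0.51475802 0.06751413 0.146     ]
brass [483 197  32  31 727] [500.71251719 212.00412655] [ 0.54350272 -0.19574506  0.146     ]
brass [188 292  19  72 746] [195.18900804 328.00268097] [0.41288683 0.03056567 0.146     ]
brass [356 292  19  72 743] [366.69851952 328.27321669] [ 0.43096428 -0.11202857  0.146     ]
brass [   82   375   452    35 11589] [318.89835189 394.91146777] [ 0.35824209 -0.0830854   0.146     ]
red [517 210  28   7 179] [530.78212291 212.9273743 ] [ 0.54585448 -0.21993912  0.146     ]
red [554 210   6   7  34] [556.73529412 213.41176471] [ 0.54816782 -0.24111295  0.146     ]
```

In the tool's units: 0.03 m is 0.6, 0.02 m is 0.4.

>>> step_hand(plan=[[[0.034, 0.04, 0, 0.4, 0], [0.034, 0, 0, 0.6, 0], [0.034, 0, 0, 0.4, 0], [0.034, 0, 0, 0.04, 0], [0.034, 0, 0, 0, 0]]])

```text
t: 13.0
tool_pos: [0.5219, -0.0289, 0.1887]
orientation: [-3.135, -0.198, 0.003]
force: [0.1, -0.2, 1.1]
opening: 0.0341
gripper_force: 0.0
```

>>> step_hand(plan=[[[0.034, 0, 0.12, 0, 0], [0.034, 0, 0.12, 0, 0], [0.034, 0, 0.12, 0, 0], [0.034, 0, 0.12, 0, 0], [0.034, 0, 0.12, 0, 0], [0.034, 0, 0.12, 0, 0], [0.034, 0, 0.12, 0, 0], [0.034, 0, 0.12, 0, 0], [0.034, 0, 0.12, 0, 0], [0.034, 0, 0.12, 0, 0], [0.034, 0, 0.12, 0, 0], [0.034, 0, 0.08, 0, 0], [0.034, 0, 0, 0, 0]]])

```text
t: 14.3
tool_pos: [0.5311, -0.0992, 0.1892]
orientation: [3.135, 0.193, 0.0]
force: [0.4, 0.4, 0.1]
opening: 0.0339
gripper_force: 0.0
```

>>> step_hand(plan=[[[0.034, 0, -0.16, 0, 0], [0.034, 0, 0, 0, 0], [0.034, 0, 0, 0, 0], [0.034, 0, 0, 0, 0], [0.034, 0, 0, 0, 0]]])

```text
t: 14.8
tool_pos: [0.5301, -0.0905, 0.1892]
orientation: [3.135, 0.195, 0.0]
force: [-0.3, -0.6, 0.1]
opening: 0.0342
gripper_force: 0.0
```

```bash
python3 - <<'E'
from h import *
print(red(robot.read_camera("scene")["image"]))
w=robot.read_camera("wrist");hsv=cv2.cvtColor(w["image"],cv2.COLOR_RGB2HSV)
for n,m in(("brass",cv2.inRange(hsv,(15,110,60),(30,255,255))),("red",cv2.inRange(hsv,(0,150,90),(6,255,255)))):
    k,l,st,ce=cv2.connectedComponentsWithStats(m)
    for i in range(1,k):
        if st[i,4]>25 and ce[i][1]<285: print(n,st[i],ce[i],plane(w,ce[i],.146))
E
```

```text
(np.float64(336.56), np.float64(151.39), 800)
brass [ 253  202   58   70 2988] [280.23058902 231.89524766] [ 0.54016252 -0.08808088  0.146     ]
brass [424 215  36  36 970] [443.94020619 232.06185567] [ 0.55141812 -0.1798596   0.146     ]
brass [  0 224  31  38 997] [ 12.95285858 243.46940822] [0.51360466 0.06487217 0.146     ]
red [463 228  48   8 348] [485.6408046  231.31034483] [ 0.55478868 -0.20376463  0.146     ]
```

>>> step_hand(plan=[[[0.034, 0, 0, 0, 0], [0.034, 0, 0, 0, 0], [0.034, 0, 0, 0, 0], [0.034, 0, 0, 0, 0], [0.034, 0, 0, 0, 0], [0.034, 0, 0, 0, 0], [0.034, 0, 0, 0, 0], [0.034, 0, 0, 0, 0], [0.034, 0, 0, 0, 0], [0.034, 0, 0, 0, 0]]])

```text
t: 15.9
tool_pos: [0.5301, -0.0905, 0.1892]
orientation: [-3.136, -0.194, -0.0]
force: [-0.5, -0.2, -0.8]
opening: 0.034
gripper_force: 0.0
```

```bash
python3 - <<'E'
from h import *
print(red(robot.read_camera("scene")["image"]))
E
```

```text
(np.float64(336.64), np.float64(152.53), 909)
```

Careful with the scale: shifts go in shares of 50 mm and turns go in units of 0.25 rad. That gives: -0.005 m is -0.1, -0.004 m is -0.08.

>>> step_hand(plan=[[[0.034, 0, -0.1, 0, 0], [0.034, 0, -0.08, 0, 0], [0.034, 0, -0.06, 0, 0], [0.034, 0, -0.06, 0, 0], [0.034, 0, -0.06, 0, 0], [0.034, 0, -0.06, 0, 0], [0.034, 0, 0, 0, 0]]])

```text
t: 16.65
tool_pos: [0.5275, -0.0692, 0.1891]
orientation: [-3.135, -0.195, 0.0]
force: [-0.3, 1.0, 0.1]
opening: 0.0341
gripper_force: 0.0
```

>>> step_hand(plan=[[[0.034, 0, 0.12, 0, 0], [0.034, 0, 0.12, 0, 0], [0.034, 0, 0, 0, 0], [0.034, 0, 0, 0, 0], [0.034, 0, 0, 0, 0], [0.034, 0, 0, 0, 0], [0.034, 0, 0, 0, 0], [0.034, 0, 0, 0, 0], [0.034, 0, 0, 0, 0], [0.034, 0, 0, 0, 0], [0.034, 0, 0, 0, 0], [0.034, 0, 0, 0, 0], [0.034, 0, 0, 0, 0], [0.034, 0, 0, 0, 0], [0.034, 0, 0, 0, 0], [0.034, 0, 0, 0, 0]]])

```text
t: 18.25
tool_pos: [0.529, -0.0816, 0.1891]
orientation: [-3.136, -0.194, -0.0]
force: [0.3, 0.1, -0.3]
opening: 0.0339
gripper_force: 0.1
```

```bash
python3 - <<'E'
from h import *
print(red(robot.read_camera("scene")["image"]))
w=robot.read_camera("wrist");hsv=cv2.cvtColor(w["image"],cv2.COLOR_RGB2HSV)
k,l,st,ce=cv2.connectedComponentsWithStats(cv2.inRange(hsv,(15,110,60),(30,255,255)))
for i in range(1,k):
    if st[i,4]>25 and ce[i][1]<285: print(st[i],ce[i],plane(w,ce[i],.146))
E
```

```text
(np.float64(339.0), np.float64(140.0), 7)
[ 238  206   61   73 3037] [271.96443859 235.0487323 ] [ 0.53661407 -0.07479018  0.146     ]
[  10  221   40   37 1169] [ 29.12061591 239.87510693] [0.51601727 0.06383055 0.146     ]
[ 453  225   40   40 1220] [474.95983607 244.01803279] [ 0.54544096 -0.19068496  0.146     ]
```

>>> step_hand(plan=[[[0.034, 0, 0, -0.6, 0], [0.034, 0, 0, -0.8, 0], [0.034, 0, 0, 0, 0], [0.034, 0, 0, 0, 0], [0.034, 0, 0, 0, 0], [0.034, 0, 0, 0, 0], [0.034, 0, 0, 0, 0], [0.034, 0, 0, 0, 0]]])

```text
t: 19.15
tool_pos: [0.5286, -0.0815, 0.2583]
orientation: [-3.135, -0.194, 0.002]
force: [-0.2, 0.5, -0.2]
opening: 0.0343
gripper_force: 0.0
```

```bash
python3 - <<'E'
from h import *
print(red(robot.read_camera("scene")["image"]))
E
```

```text
(np.float64(337.21), np.float64(141.25), 920)
```

In the tool's units: 0.03 m is 0.6, 0.01 m is 0.2.

>>> step_hand(plan=[[[0.034, 0, -0.16, 0, 0], [0.034, 0, 0, 0.6, 0], [0.034, 0, 0, 0.6, 0], [0.034, 0, 0, 0.2, 0], [0.034, 0, 0, 0, 0], [0.034, 0, 0.08, 0, 0], [0.034, 0, 0.06, 0, 0], [0.034, 0, 0.06, 0, 0], [0.034, 0, 0.04, 0, 0], [0.034, 0, 0.04, 0, 0], [0.034, 0, 0.03, 0, 0], [0.034, 0, 0.02, 0, 0], [0.034, 0, 0.02, 0, 0], [0.034, 0, 0.02, 0, 0], [0.034, 0, 0, 0, 0]]])

```text
t: 20.7
tool_pos: [0.5303, -0.0922, 0.1891]
orientation: [3.135, 0.194, -0.0]
force: [0.1, 0.5, -0.2]
opening: 0.034
gripper_force: 0.1
```

>>> step_hand(plan=[[[0.034, 0, -0.06, 0, 0], [0.034, 0, -0.06, 0, 0], [0.034, 0, -0.04, 0, 0], [0.034, 0, 0, 0, 0], [0.034, 0, 0, 0, 0], [0.034, 0, 0, 0, 0], [0.034, 0, 0, 0, 0], [0.034, 0, 0, 0, 0], [0.034, 0, 0, 0, 0], [0.034, 0, 0, 0, 0], [0.034, 0, 0, 0, 0], [0.034, 0, 0, 0, 0], [0.034, 0, 0, 0, 0], [0.034, 0, 0, 0, 0], [0.034, 0, 0, 0, 0]]])

```text
t: 22.2
tool_pos: [0.5293, -0.0841, 0.1891]
orientation: [3.136, 0.194, -0.0]
force: [0.9, 0.8, 0.0]
opening: 0.0338
gripper_force: 0.0
```

```bash
cat > m.py <<'E'
from h import *
print(red(robot.read_camera("scene")["image"]))
w=robot.read_camera("wrist");hsv=cv2.cvtColor(w["image"],cv2.COLOR_RGB2HSV)
k,l,st,ce=cv2.connectedComponentsWithStats(cv2.inRange(hsv,(15,110,60),(30,255,255)))
for i in range(1,k):
    if st[i,4]>25 and ce[i][1]<285: print(st[i],ce[i],plane(w,ce[i],.146))
E
python3 m.py
```

```text
None
[ 250  205   60   71 3168] [279.80744949 235.36458333] [ 0.5372875  -0.08166262  0.146     ]
[ 442  221   39   38 1104] [463.96376812 238.98007246] [ 0.54795602 -0.18596885  0.146     ]
[   4  222   40   38 1196] [ 22.66471572 241.15050167] [0.51502869 0.06529208 0.146     ]
```

>>> step_hand(plan=[[[0.034, 0, 0, -0.6, 0], [0.034, 0, 0, -0.8, 0], [0.034, 0, 0, 0, 0], [0.034, 0, 0, 0, 0], [0.034, 0, 0, 0, 0]]])

```text
t: 22.8
tool_pos: [0.5288, -0.084, 0.258]
orientation: [-3.135, -0.194, 0.002]
force: [-0.4, 0.2, 0.2]
opening: 0.0339
gripper_force: 0.0
```

```bash
python3 m.py
```

```text
(np.float64(337.02), np.float64(146.63), 1005)
[  4 121  20   3  58] [ 13.18965517 121.96551724] [0.57444198 0.11786909 0.146     ]
[ 258  184   45   52 1737] [280.73287277 206.20610248] [ 0.5359698  -0.08192391  0.146     ]
[406 195  27  29 619] [420.80290792 208.84491115] [ 0.547077   -0.18705011  0.146     ]
[ 69 197  30  28 714] [ 82.98319328 210.85154062] [0.51369903 0.06714323 0.146     ]
```

>>> step_hand(plan=[[[0.034, 0, 0, 0.6, 0], [0.034, 0, 0, 0.6, 0], [0.034, 0, 0, 0.2, 0], [0.034, 0, 0, 0, 0], [0.034, 0, 0.06, 0, 0], [0.034, 0, 0.04, 0, 0], [0.034, 0, 0.03, 0, 0], [0.034, 0, 0.02, 0, 0], [0.034, 0, 0.02, 0, 0], [0.034, 0, 0.02, 0, 0], [0.034, 0, 0.01, 0, 0], [0.034, 0, 0, 0, 0]]])

```text
t: 24.1
tool_pos: [0.5305, -0.094, 0.1891]
orientation: [-3.135, -0.194, 0.0]
force: [0.7, 0.5, -0.2]
opening: 0.0343
gripper_force: 0.3
```

>>> step_hand(plan=[[[0.034, 0, -0.06, 0, 0], [0.034, 0, -0.06, 0, 0], [0.034, 0, -0.04, 0, 0], [0.034, 0, 0, 0, 0], [0.034, 0, 0, -0.6, 0], [0.034, 0, 0, -0.8, 0], [0.034, 0, 0, 0, 0], [0.034, 0, 0, 0, 0], [0.034, 0, 0, 0, 0], [0.034, 0, 0, 0, 0], [0.034, 0, 0, 0, 0], [0.034, 0, 0, 0, 0], [0.034, 0, 0, 0, 0], [0.034, 0, 0, 0, 0], [0.034, 0, 0, 0, 0], [0.034, 0, 0, 0, 0], [0.034, 0, 0, 0, 0], [0.034, 0, 0, 0, 0]]])

```text
t: 25.9
tool_pos: [0.5295, -0.0861, 0.2592]
orientation: [3.136, 0.194, 0.0]
force: [-0.1, 0.9, -0.4]
opening: 0.0341
gripper_force: 0.0
```

```bash
python3 m.py
```

```text
(np.float64(336.95), np.float64(147.08), 1082)
[  2 122  20   4  68] [ 10.91176471 123.23529412] [0.57444495 0.11863281 0.146     ]
[ 256  185   45   51 1680] [278.28928571 206.77142857] [ 0.53615907 -0.0824447   0.146     ]
[402 195  27  29 602] [416.17940199 209.00166113] [ 0.54742076 -0.18655985  0.146     ]
[ 67 198  29  28 710] [ 80.97323944 211.83943662] [0.51346894 0.06732169 0.146     ]
```

In the tool's units: 0.03 m is 0.6, 0.01 m is 0.2.

>>> step_hand(plan=[[[0.034, 0, 0, 0.6, 0], [0.034, 0, 0, 0.6, 0], [0.034, 0, 0, 0.2, 0], [0.034, 0, 0, 0, 0], [0.034, 0, 0.06, 0, 0], [0.034, 0, 0.04, 0, 0], [0.034, 0, 0.03, 0, 0], [0.034, 0, 0.02, 0, 0], [0.034, 0, 0.02, 0, 0], [0.034, 0, 0.01, 0, 0], [0.034, 0, 0.01, 0, 0], [0.034, 0, 0, 0, 0]]])

```text
t: 27.2
tool_pos: [0.5306, -0.0955, 0.1891]
orientation: [-3.135, -0.194, 0.0]
force: [0.7, 1.0, -0.1]
opening: 0.0341
gripper_force: 0.3
```

>>> step_hand(plan=[[[0.034, 0, -0.06, 0, 0], [0.034, 0, -0.06, 0, 0], [0.034, 0, -0.04, 0, 0], [0.034, 0, 0, 0, 0], [0.034, 0, 0, -0.6, 0], [0.034, 0, 0, -0.8, 0], [0.034, 0, 0, 0, 0], [0.034, 0, 0, 0, 0], [0.034, 0, 0, 0, 0], [0.034, 0, 0, 0, 0], [0.034, 0, 0, 0, 0], [0.034, 0, 0, 0, 0], [0.034, 0, 0, 0, 0], [0.034, 0, 0, 0, 0], [0.034, 0, 0, 0, 0], [0.034, 0, 0, 0, 0], [0.034, 0, 0, 0, 0], [0.034, 0, 0, 0, 0]]])

```text
t: 29.0
tool_pos: [0.5297, -0.0876, 0.2592]
orientation: [3.136, 0.194, 0.0]
force: [0.3, -0.0, 0.8]
opening: 0.0341
gripper_force: 0.0
```

```bash
python3 m.py
```

```text
(np.float64(336.96), np.float64(147.89), 1045)
[  0 122  19   4  65] [  8.32307692 123.24615385] [0.5744103 0.1191246 0.146    ]
[ 256  184   44   52 1689] [277.69686205 206.57015986] [ 0.53644426 -0.08347125  0.146     ]
[399 195  27  28 586] [413.26279863 208.36518771] [ 0.5478169  -0.18571324  0.146     ]
[ 65 198  29  28 715] [ 78.75244755 211.92027972] [0.51337163 0.06757633 0.146     ]
```

In the tool's units: -0.03 m is -0.6.

>>> step_hand(plan=[[[0.034, 0, 0, -0.6, 0], [0.034, 0, 0, -0.6, 0], [0.034, 0, 0, 0, 0], [0.034, 0, 0, 0, 0], [0.034, 0, 0, 0, 0], [0.034, 0, 0, 0, 0], [0.034, 0, 0, 0, 0], [0.034, 0, 0, 0, 0], [0.034, 0, 0, 0, 0], [0.034, 0, 0, 0, 0]]])

```text
t: 30.1
tool_pos: [0.5297, -0.0875, 0.319]
orientation: [-3.136, -0.194, 0.0]
force: [-0.0, -0.3, 0.4]
opening: 0.0342
gripper_force: 0.0
```

```bash
python3 - <<'E'
from h import *
r=red(robot.read_camera("scene")["image"]);print(r)
if r and abs(r[1]-148.2)<1: print(robot.close_job())
E
```

```text
(np.float64(336.95), np.float64(147.89), 1050)
the job is handed in; nothing more can be done
None
```

The valve lies free in the pan and the beam holds steady at about −0.004 rad by my camera estimate, well inside the ±0.03 rad green band; the arm is clear, and I handed the job in at about 30 s (no verdict was returned).

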